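# Load ink pots into the glovebox pass box and purge it

## Task

Load all the ink pots on the bench into the glovebox pass box: first press down on the T-handle of its inner door (the drop gate at the glovebox end) until you feel it firmly home, and only then slide the clear outer hatch fully open. Stand the pots upright in one neat row, each centred on a round floor mark, beginning at the end away from the inner door and skipping no mark, then slide the hatch fully shut, swing the purge lever away from you to its stop, hold it a moment and let it spring back. Never purge with the hatch open, never have both doors open, and leave the other things where they stand.

Things in the scene. Friction and masses are not known exactly. Their poses are not given: they have to be found in the camera images.
- passbox: fixed open-topped aluminium chamber, inside 180 (x) by 320 (y) mm, floor 8 mm and wall tops 70 mm above the bench (rails on the ends 77), walls 8 mm. Origin: bench level under the chamber's centre; +x away from the robot to the white housing (68 mm high) where the hatch parks; +y away from the inner door, which is at y = -166 (guide posts 112 mm high). Glovebox, 250 mm high, from y = -290 on. Yaw varies
- hatch (a joint): outer door: clear 6 mm sliding plate over the whole chamber, top face at z = 77 mm. 0 = shut, grows in m as it slides along the pass box's +x, stop at 0.18 = fully open. About 2 N of friction, stays where it is left
- hatch_grip (a point): middle of the dark grip bar on the hatch: round bar 14 mm thick, 100 mm long along the pass box's y, its centre 120 mm above the bench, 43 mm above the plate; posts at its ends. Axes as the pass box
- gate (a joint): inner door: upright steel drop gate. 0 = fully shut, grows in m as it is raised, stop at 0.05. Often a little ajar at the start (up to 0.02); a brake holds it, about 3 N of downward push moves it, it stays where it is left
- gate_top (a point): top of the middle of the gate's T-handle, a round bar 16 mm thick and 96 mm long along the pass box's x; 148 mm above the bench when the gate is shut, higher by the gate's opening. Axes as the pass box
- place_1 (a point): centre of the first round floor mark (dark disc 60 mm across) on the chamber floor, 8 mm above the bench, 38 mm from the inner face of the end wall away from the inner door. Marks lie on the chamber's centre line at 66 mm pitch towards the inner door. Axes as the pass box
- place_2 (a point): second mark
- place_3 (a point): third mark
- place_4 (a point): fourth mark, nearest the inner door (90 mm from it)
- valve: fixed purge valve block, base 100 mm (x) by 84 mm (y), cheeks to 66 mm high; origin centre of underside; +x is the direction in which its lever is swung, roughly away from the robot. Yaw varies
- lever (a joint): sprung purge lever on the valve: 0 = rest, leaning 0.40 rad towards the valve's -x; swings towards +x to its stop at 0.85 rad (0.45 rad beyond upright). A spring returns it when released; it takes 1.3 N at the tip at rest and 4.5 N at the stop; best pushed along its arc, as the grip is of high-friction rubber
- lever_tip (a point): centre of the lever's T-grip, a black round bar 20 mm thick, 80 mm long along the valve's y; 110 mm from the hinge, which lies 56 mm above the valve's origin; tip 157 mm high at rest, 166 mm when upright, 155 mm at the stop
- pot_1: screw-lid ink pot, 56 mm across its lid (54 mm below), 51 mm high, lid the top 13 mm, 0.11 kg, closed; stands upright on the bench; origin at the centre of its underside, z up. May be absent (None)
- pot_2: screw-lid ink pot, 56 mm across its lid (54 mm below), 51 mm high, lid the top 13 mm, 0.11 kg, closed; stands upright on the bench; origin at the centre of its underside, z up. May be absent (None)
- pot_3: screw-lid ink pot, 56 mm across its lid (54 mm below), 51 mm high, lid the top 13 mm, 0.11 kg, closed; stands upright on the bench; origin at the centre of its underside, z up. May be absent (None)
- pot_4: screw-lid ink pot, 56 mm across its lid (54 mm below), 51 mm high, lid the top 13 mm, 0.11 kg, closed; stands upright on the bench; origin at the centre of its underside, z up. May be absent (None)
- dropper_bottle: bystander to be left alone: small brown bottle, 35 mm across, 76 mm high; origin centre of underside
- weight_500: bystander to be left alone: brass weight, 23 mm across, 26 mm high; origin centre of underside
- beaker_solvent: bystander to be left alone: glass beaker, 74 mm across, 90 mm high; origin centre of underside
- evaporating_dish: bystander to be left alone: white dish, 90 mm across, 31 mm high; origin centre of underside
Not all that is in view belongs to the job. Leave any blue look-alike of the pot_1 alone. There is more than one size of the valve; the job needs the larger.

How it is judged:
On the way, in this order (a step that is already met when the one before it is completed fails the run):
1. the inner door is pressed home by the fingers while the outer hatch is shut (contact force between the fingers and gate above 4 N and value of joint gate below 0.003 m and value of joint hatch below 0.015 m), for 0.1 s.
2. the outer hatch is open with the inner door shut (value of joint hatch above 0.165 m and value of joint gate below 0.006 m), for 0.1 s.
3. all pots stand in their row and the hatch is shut ((horizontal distance between pot_1 and place_1 below 0.012 m or (horizontal distance between pot_1 and place_2 below 0.012 m and horizontal distance between any of pot_2, pot_3, pot_4 and place_1 below 0.012 m) or (horizontal distance between pot_1 and place_3 below 0.012 m and horizontal distance between any of pot_2, pot_3, pot_4 and place_2 below 0.012 m) or (horizontal distance between pot_1 and place_4 below 0.012 m and horizontal distance between any of pot_2, pot_3, pot_4 and place_3 below 0.012 m)) and angle between each of pot_1, pot_2, pot_3, pot_4's own z axis and vertical below 0.1 rad and z of pot_1 in the frame of place_1 between -0.006 and 0.006 m and linear speed of each of pot_1, pot_2, pot_3, pot_4 below 0.02 m/s and (horizontal distance between pot_2 and place_1 below 0.012 m or (horizontal distance between pot_2 and place_2 below 0.012 m and horizontal distance between any of pot_1, pot_3, pot_4 and place_1 below 0.012 m) or (horizontal distance between pot_2 and place_3 below 0.012 m and horizontal distance between any of pot_1, pot_3, pot_4 and place_2 below 0.012 m) or (horizontal distance between pot_2 and place_4 below 0.012 m and horizontal distance between any of pot_1, pot_3, pot_4 and place_3 below 0.012 m)) and z of pot_2 in the frame of place_1 between -0.006 and 0.006 m and (horizontal distance between pot_3 and place_1 below 0.012 m or (horizontal distance between pot_3 and place_2 below 0.012 m and horizontal distance between any of pot_1, pot_2, pot_4 and place_1 below 0.012 m) or (horizontal distance between pot_3 and place_3 below 0.012 m and horizontal distance between any of pot_1, pot_2, pot_4 and place_2 below 0.012 m) or (horizontal distance between pot_3 and place_4 below 0.012 m and horizontal distance between any of pot_1, pot_2, pot_4 and place_3 below 0.012 m)) and z of pot_3 in the frame of place_1 between -0.006 and 0.006 m and (horizontal distance between pot_4 and place_1 below 0.012 m or (horizontal distance between pot_4 and place_2 below 0.012 m and horizontal distance between any of pot_1, pot_2, pot_3 and place_1 below 0.012 m) or (horizontal distance between pot_4 and place_3 below 0.012 m and horizontal distance between any of pot_1, pot_2, pot_3 and place_2 below 0.012 m) or (horizontal distance between pot_4 and place_4 below 0.012 m and horizontal distance between any of pot_1, pot_2, pot_3 and place_3 below 0.012 m)) and z of pot_4 in the frame of place_1 between -0.006 and 0.006 m and value of joint hatch below 0.006 m and value of joint gate below 0.003 m), for 0.2 s.
4. the purge lever is at its stop with both doors shut (value of joint lever above 0.79 rad and value of joint hatch below 0.01 m and value of joint gate below 0.006 m), for 0.2 s.
At the end, for the whole second after the job is handed in: every pot present stands upright on the chamber floor within 12 mm of a mark's centre, the row starting at place_1 with no mark skipped; hatch within 6 mm and gate within 3 mm of shut; lever back within 0.06 rad of rest (all of step 3 and value of joint lever below 0.06 rad); the robot touches nothing.
It fails at once if both doors open: hatch over 15 mm open while the gate is over 6 mm open (value of joint hatch above 0.015 m and value of joint gate above 0.006 m).
It fails at once if purge lever swung over 0.3 rad with the hatch over 20 mm open (value of joint lever above 0.3 rad and value of joint hatch above 0.02 m).
It fails at once if a bystander moved more than 30 mm (distance of any of dropper_bottle, weight_500, beaker_solvent, evaporating_dish from where it was at the start of the episode above 0.03 m).
Of pot_1, pot_2, pot_3, pot_4 only 2 to 4 are there at a start; the rules pass over those that are not, and their reading is None.
At some moment in a run one of pot_1, pot_2, pot_3, pot_4 may be knocked a few centimetres aside while the robot is not near it.
It also fails if it takes over 210 s, if anything falls off the work surface, if the arm or the gripper's body presses on something with over 40 N, if the wrist force passes 120 N, or if a joint passes its speed limit or range.

## Robot

A 7-joint arm with a two-finger parallel gripper is mounted at the origin on a cart in front of the work surface, level with it; the furniture and walls round the work are solid. World frame = base frame: x ahead of the robot, y to its left, z up, the work surface at z = 0. Lengths are in m, angles in rad, forces in N, time in s.
With the tool pointing down it reaches from about 0.425 to 0.95 m from the base axis. Payload 4.7 kg.
Tool frame: the origin (TCP) lies midway between the tips of the shut fingers; the grasp point (between the pads) lies 19 mm behind it; z points along the fingers, y is the line along which they close (so a half turn about z gives the same grasp; the last joint's range is limited). The gripper opens to 87 mm and grips with 3 to 60 N. Pads are 19 mm wide; open, the fingers measure 117 mm over their backs; the gripper's body (75 mm by 190 mm) begins 51 mm behind the grasp point.
Start: joints at [-1.206, 0.469, -0.049, 1.532, 0.024, 1.141, -0.082], TCP at [0.259, 0.623, 0.223] pointing down, gripper open.
Joint ranges: [-2.59, 2.59], [-0.33, 1.99], [-1.39, 1.29], [0.1, 2.45], [-1.04, 4.18], [0.21, 1.99], [-2.66, 2.66]. Speed limits (rad/s): [2.57, 2.57, 3.14, 3.14, 3.14, 3.14, 3.14].

## Interface

Orientations are given as a rotation vector (axis times angle).
In Python, from station import manip gives the robot as it stands.
- The arm moves only by the tool apply_moves, never from a script. Its argument "deltas" is text: rows parted by semicolons, each of 7 numbers parted by spaces: the opening, from 0 (shut) to 1 (fully open), then the shift along the tool's x, y, z in m, then the turn, a rotation vector about the tool's x, y, z in degrees. In form: jaw dx dy dz rx ry rz; .... A call has 1 to 10 rows; each row is the pose to reach, as a shift and turn from the pose commanded when the call began, along the tool's axes at that moment; what a row does not reach only later rows make up. A row lasts 1/12 s, in which the tool goes at most 41.7 mm and 7.16 degrees, less where a joint would pass 70% of its speed; a pose out of reach is approached as far as the arm can. A call with a gripper value outside its range is refused whole. The fingers move at their own pace and stop on an object; the grip force is fixed at half the most. Time passes only in rows, so rows that repeat a pose let the fingers close. It gives the time, the measured TCP pose, the force, the opening and the grip force at its end, in the units of the state.
- manip.observe(): the state, without advancing time (a new reading comes with each control period).
- manip.capture(name): name is "side" or "top" or "wrist"; returns (picture, depth): 400x640x3 uint8, red, green, blue; 400x640 float32, m along the optical axis (not along the pixel's ray), 0 where there is no reading.
- manip.get_calibration(name): a dict with "vfov" (degrees; the focal length in pixels is half the picture's height over the tangent of half this angle, whatever the lens; pixels are square), "cx", "cy" (the principal point, pixels), "pose" (4x4, takes a point from camera to world coordinates). Camera axes: x right, y down, z forward; pixel columns grow to the right and rows downward; lengths in m; the calibration is good to about 2 mm. A picture is of the moment at which its call begins: read the wrist's pose just before it. get_calibration takes no time and is no camera call; for the wrist camera it gives the pose at the moment of the call.
- manip.sign_off(): hands the job in; it is judged then, once.
The state is a dict: "t": time; "joints": joint angles; "dq": joint speeds; "joint_efforts": joint torques, N m; "tool_pos": TCP position; "ee_rot": TCP orientation; "wrist_force": force on the tool from outside, world axes, zero at the start; "wrist_torque": the same for the moment, N m; "width": finger opening in m; "grip_force": force on a finger pad.
Only numpy, scipy, OpenCV 4.12 (cv2) and the standard library are available. Lean on these libraries where they do the work, as an engineer would, in place of code of your own. Each camera call takes 0.05 s, during which the arm holds its last target. There are 200 camera calls.

## Working session

There is one attempt and no reset: what is moved stays moved. The work goes in short steps, Python scripts to look and compute and a tool call to move; the robot and the scene stay as the last step left them, time stands still between calls to the robot, and variables do not carry over. Pictures are saved under pics/ and viewed, at most 14 in all, crops included, and the job is handed in when it is done.

Besides the shell and the picture viewer there is one more tool, called after "Emit:" as name(argument=value, ...), one argument or row to a line, values as JSON. apply_moves: Moves the arm, as the interface text tells. Its arguments: {"type":"object","properties":{"deltas":{"type":"string"}},"required":["deltas"]}

```bash
ls; mkdir -p pics; cat > h.py <<'E'
import numpy as np, cv2
from station import manip
from scipy.spatial.transform import Rotation as R
def snap(n,f):
    c=manip.get_calibration(n); p,d=manip.capture(n)
    np.savez(f'pics/{f}.npz',p=p,d=d,pose=c['pose'],k=[200/np.tan(np.radians(c['vfov'])/2),c['cx'],c['cy']])
    cv2.imwrite(f'pics/{f}.png',p[:,:,::-1]); return p,d
def load(f):
    return np.load(f'pics/{f}.npz')
def px(f,u,v,z=None):
    L=load(f); k=L['k'];P=L['pose']; r=np.array([(u-k[1])/k[0],(v-k[2])/k[0],1])
    if z is None:
        dd=L['d'][int(v)-1:int(v)+2,int(u)-1:int(u)+2]; s=np.median(dd)
    else:
        w=P[:3,:3]@r; s=(z-P[2,3])/w[2]
    return P[:3,:3]@(r*s)+P[:3,3]
def crop(f,u0,v0,u1,v1,s):
    im=cv2.imread(f'pics/{f}.png')[v0:v1,u0:u1]
    cv2.imwrite(f'pics/{f}_c{u0}_{v0}.png',cv2.resize(im,None,fx=s,fy=s,interpolation=cv2.INTER_CUBIC))
def delta(pos,yaw=None):
    """tool-frame shift to world pos; yaw of tool y axis"""
    s=manip.observe(); r=R.from_rotvec(s['ee_rot']); 
    print('t',s['t'],'pos',np.round(s['tool_pos'],4),'d',np.round(r.inv().apply(np.array(pos)-s['tool_pos']),4),'toolx',np.round(r.apply([1,0,0]),3),'tooly',np.round(r.apply([0,1,0]),3))
E
python3 - <<'E'
from h import *
snap('top','top0');snap('side','side0')
s=manip.observe();print({k:np.round(v,3) for k,v in s.items()})
delta([.5,0,.3])
for n in('top','side'):
    print(np.round(manip.get_calibration(n)['pose'],3))
E
```

```text
pics
{'t': np.float64(0.1), 'joints': array([-1.206,  0.469, -0.049,  1.534,  0.024,  1.141, -0.082]), 'dq': array([ 0.   , -0.003,  0.   , -0.004, -0.   , -0.001,  0.   ]), 'joint_efforts': array([ 1.0000e-03, -5.0917e+01, -8.1000e-02, -2.3683e+01, -6.2000e-02,
        3.5000e-02,  0.0000e+00]), 'tool_pos': array([0.259, 0.623, 0.222]), 'ee_rot': array([-6.150e-01, -3.081e+00,  3.000e-03]), 'wrist_force': array([-1.432, -0.233,  0.312]), 'wrist_torque': array([-0.03 , -0.01 , -0.071]), 'grip_force': np.float64(0.0), 'width': np.float64(0.087)}
t 0.1 pos [0.2588 0.6229 0.2216] d [-0.4617 -0.4828 -0.0775] toolx [-0.923  0.384 -0.   ] tooly [ 0.384  0.923 -0.002]
[[-0.02  -0.99   0.139  0.34 ]
 [-1.     0.021  0.003  0.015]
 [-0.006 -0.139 -0.99   1.316]
 [ 0.     0.     0.     1.   ]]
[[ 0.859 -0.267  0.438 -0.088]
 [-0.513 -0.436  0.739 -0.973]
 [-0.006 -0.859 -0.512  0.818]
 [ 0.     0.     0.     1.   ]]
```

View pics/top0.png

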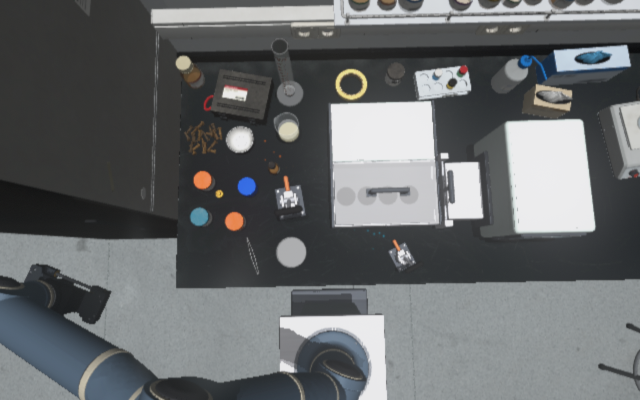

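View pics/side0.png

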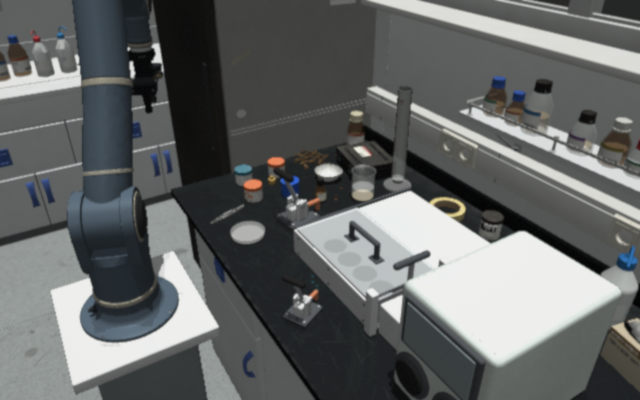

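```bash
python3 - <<'E'
from h import *
crop('top0',175,110,325,275,4)
a=cv2.imread('pics/top0.png')[140:280,320:500];cv2.imwrite('pics/b.png',cv2.resize(a,None,fx=4,fy=4,interpolation=cv2.INTER_CUBIC))
for n,u,v in [('o1',203,180),('o2',234,221),('teal',200,216),('blue',247,186),('grip',390,190),('gate',450,187),('v1',290,200),('v2',402,257),('bl',333,226),('tl',333,161),('br',437,226)]:
    print(n,np.round(px('top0',u,v),3))
E
```

```text
o1 [0.568 0.385 0.051]
o2 [0.44  0.289 0.05 ]
teal [0.457 0.391 0.053]
blue [0.546 0.249 0.052]
grip [ 0.514 -0.175  0.125]
gate [ 0.514 -0.338  0.157]
v1 [0.498 0.117 0.068]
v2 [ 0.322 -0.215  0.047]
bl [ 0.417 -0.01   0.072]
tl [ 0.615 -0.015  0.07 ]
br [ 0.414 -0.33   0.028]
```

View pics/top0_c175_110.png

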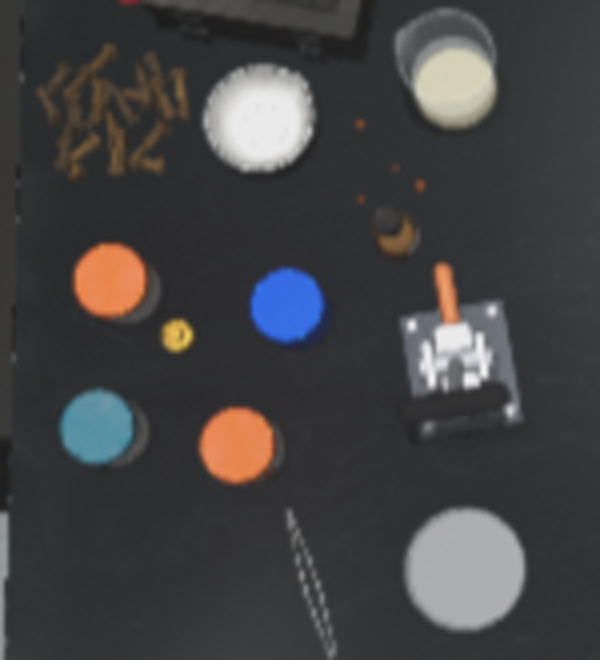

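View pics/b.png

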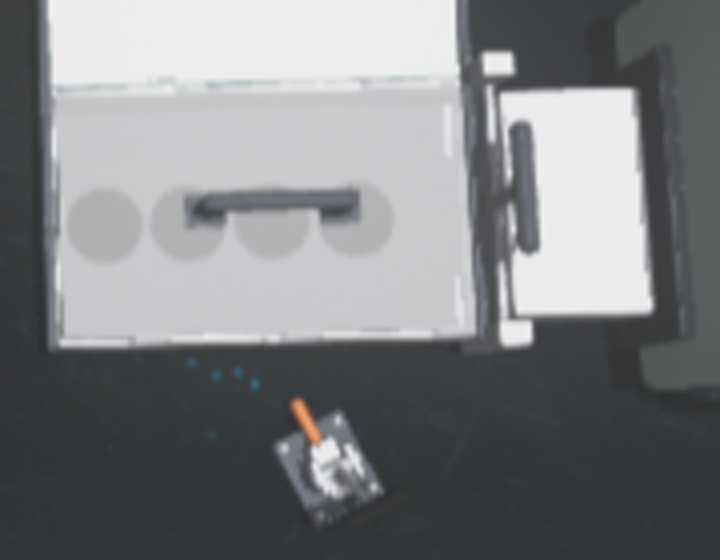

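```bash
python3 - <<'E'
from h import *
crop('side0',200,130,340,240,5)
for n in ('a',):
  L=load('top0');p=L['p']
  for u,v in [(203,180),(234,221),(200,216),(247,186)]: print(p[v,u])
E
```

```text
[234 136  80]
[232 133  77]
[ 85 145 165]
[ 56 110 228]
```

View pics/side0_c200_130.png

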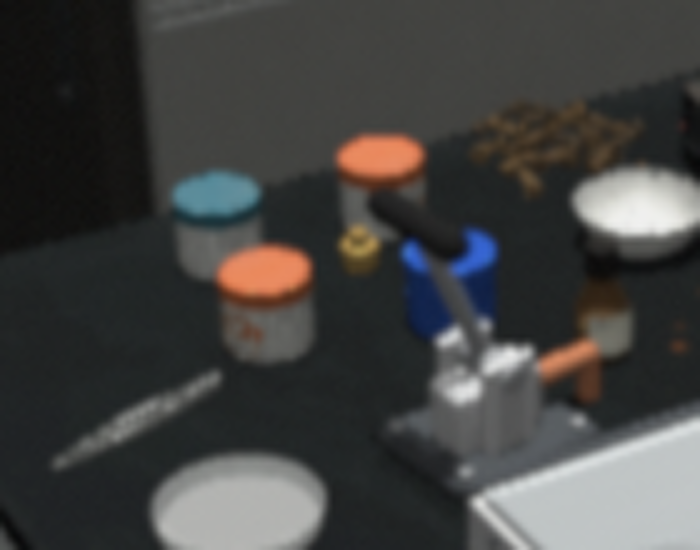

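```bash
python3 - <<'E'
from h import *
q=lambda x,y,z:px('top0',320+x/4,140+y/4,z)
w=lambda x,y,z:px('top0',175+x/4,110+y/4,z)
a,b=q(192,203,.120),q(357,198,.120);print('grip',a,b,(a+b)/2,'yaw',np.degrees(np.arctan2(*(a-b)[[0,1]])))
a,b=q(519,125,.150),q(530,248,.150);print('gate',a,b,(a+b)/2,np.linalg.norm(a-b))
c=px('top0',450.5,186); print('gate depth',c, px('top0',451,190), px('top0',390,190),px('top0',395,190))
print('corner',q(52,348,.07),q(478,335,.07))
for i,p in enumerate([(105,227),(188,223),(272,219),(357,219)]): print('mark',q(*p,.008))
for p in [(110,280),(97,427),(238,445),(287,305)]: print('pot',w(*p,.051))
a,b=w(408,404,.157),w(505,396,.157);print('lever',a,b,(a+b)/2)
print('vcorners',[np.round(w(*p,.012),3) for p in [(402,322),(500,302),(520,420),(420,437)]])
E
```

```text
grip [ 0.51382394 -0.11269352  0.12      ] [ 0.51493975 -0.23169784  0.12      ] [ 0.51438185 -0.17219568  0.12      ] yaw -0.5372034037678993
gate [ 0.5602486  -0.34241884  0.15      ] [ 0.47261992 -0.34462046  0.15      ] [ 0.51643426 -0.34351965  0.15      ] 0.08765633700239864
gate depth [ 0.51688975 -0.33961428  0.15739931] [ 0.50527622 -0.3396775   0.15941679] [ 0.51390261 -0.17534662  0.12518337] [ 0.51368264 -0.18978948  0.12460191]
corner [ 0.41452366 -0.01030173  0.07      ] [ 0.41759789 -0.32667668  0.07      ]
mark [ 0.51251556 -0.05557392  0.008     ]
mark [ 0.51430891 -0.12098413  0.008     ]
mark [ 0.51608576 -0.18718731  0.008     ]
mark [ 0.5146688  -0.25402652  0.008     ]
pot [0.56800668 0.38625739 0.051     ]
pot [0.4551085  0.39392427 0.051     ]
pot [0.43922272 0.28682672 0.051     ]
pot [0.54568213 0.25023866 0.051     ]
lever [0.4569252  0.14606144 0.157     ] [0.46109513 0.07856567 0.157     ] [0.45901017 0.11231355 0.157     ]
vcorners [array([0.537, 0.167, 0.012]), array([0.551, 0.089, 0.012]), array([0.457, 0.075, 0.012]), array([0.446, 0.153, 0.012])]
```

Pots: orange lids (203,180) and (234,221), teal lid (200,216), all with grey bodies. The solid blue one at (247,186) is the look-alike. Of the two valves, (290,200) is the larger and (402,256) the smaller. The enlarged crops confirm this. The gate is about 10 mm ajar, so I'm moving to it first.

Emit:
apply_moves(
  deltas="0 -0.442 -0.383 -0.08 0 0 67.4;0 -0.442 -0.383 -0.08 0 0 67.4;0 -0.442 -0.383 -0.08 0 0 67.4;0 -0.442 -0.383 -0.08 0 0 67.4;0 -0.442 -0.383 -0.08 0 0 67.4;0 -0.442 -0.383 -0.08 0 0 67.4;0 -0.442 -0.383 -0.08 0 0 67.4;0 -0.442 -0.383 -0.08 0 0 67.4;0 -0.442 -0.383 -0.08 0 0 67.4;0 -0.442 -0.383 -0.08 0 0 67.4",
)

```text
t: 0.93
tool_pos: [0.4436, 0.2519, 0.2791]
ee_rot: [-2.226, -2.217, 0.0]
wrist_force: [0.9, -1.0, 0.5]
width: 0.0282
grip_force: 0.0
```

```bash
python3 -c "
from h import *
delta([.5165,-.28,.30])"
```

```text
t 0.9333 pos [0.4436 0.2519 0.2791] d [-0.5316  0.0751 -0.021 ] toolx [0.004 1.    0.   ] tooly [ 1.    -0.004 -0.   ]
```

Emit:
apply_moves(
  deltas="0 -0.53 0.075 -0.02 0 0 0;0 -0.53 0.075 -0.02 0 0 0;0 -0.53 0.075 -0.02 0 0 0;0 -0.53 0.075 -0.02 0 0 0;0 -0.53 0.075 -0.02 0 0 0;0 -0.53 0.075 -0.02 0 0 0;0 -0.53 0.075 -0.02 0 0 0;0 -0.53 0.075 -0.02 0 0 0;0 -0.53 0.075 -0.02 0 0 0;0 -0.53 0.075 -0.02 0 0 0",
)

```text
t: 1.77
tool_pos: [0.5016, -0.16, 0.2946]
ee_rot: [-2.22, -2.222, -0.001]
wrist_force: [0.7, 0.3, 0.5]
width: 0.0003
grip_force: 0.0
```

```bash
python3 -c "
from h import *
snap('wrist','w1')
delta([.5165,-.342,.17])"
```

```text
t 1.8167 pos [ 0.5013 -0.1702  0.2955] d [-0.1706  0.0168  0.1269] toolx [ 0.011  1.    -0.008] tooly [ 1.    -0.011  0.003]
```

View pics/w1.png

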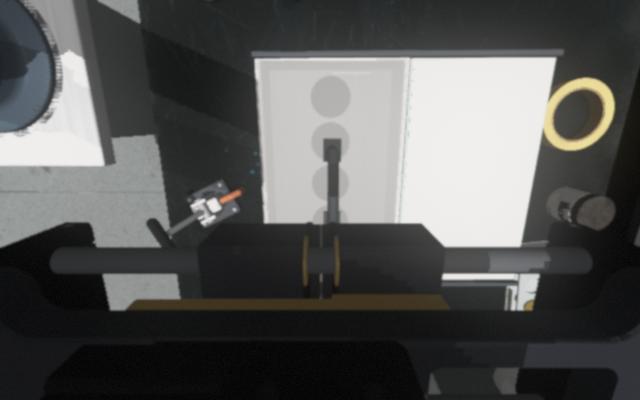

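The view shows mark 1 at (331,96) and the hatch grip at (333,180). Next I go over the gate handle.

Emit:
apply_moves(
  deltas="0 -0.17 0.017 0.05 0 0 0;0 -0.17 0.017 0.05 0 0 0;0 -0.17 0.017 0.05 0 0 0;0 -0.17 0.017 0.05 0 0 0;0 -0.17 0.017 0.115 0 0 0;0 -0.17 0.017 0.115 0 0 0;0 -0.17 0.017 0.115 0 0 0;0 -0.17 0.017 0.115 0 0 0",
)

```text
t: 2.48
tool_pos: [0.5183, -0.3274, 0.1783]
ee_rot: [-2.219, -2.219, 0.002]
wrist_force: [1.3, -0.1, 0.3]
width: 0.0007
grip_force: 0.0
```

```bash
python3 -c "
from h import *
delta([.5165,-.342,.148])"
```

```text
t 2.4833 pos [ 0.5183 -0.3274  0.1783] d [-0.0146 -0.0017  0.0302] toolx [-0.     1.     0.002] tooly [ 1.     0.    -0.003]
```

Emit:
apply_moves(
  deltas="0 -0.015 -0.002 0.005 0 0 0;0 -0.015 -0.002 0.012 0 0 0;0 -0.015 -0.002 0.02 0 0 0;0 -0.015 -0.002 0.025 0 0 0;0 -0.015 -0.002 0.029 0 0 0;0 -0.015 -0.002 0.032 0 0 0;0 -0.015 -0.002 0.034 0 0 0;0 -0.015 -0.002 0.036 0 0 0;0 -0.015 -0.002 0.036 0 0 0;0 -0.015 -0.002 0.036 0 0 0",
)

```text
t: 3.32
tool_pos: [0.5182, -0.3433, 0.1477]
ee_rot: [2.219, 2.221, 0.005]
wrist_force: [-4.3, 4.4, 23.4]
width: 0.0003
grip_force: 11.3
```

Emit:
apply_moves(
  deltas="0 0 0 -0.03 0 0 0;0.3 0.03 -0.004 -0.05 0 0 0;0.6 0.16 -0.004 -0.05 0 0 0;0.6 0.16 -0.004 -0.05 0 0 0;0.6 0.16 -0.004 -0.05 0 0 0;0.6 0.16 -0.004 -0.05 0 0 0;0.6 0.16 -0.004 -0.05 0 0 0;0.6 0.16 -0.004 -0.05 0 0 0;0.6 0.16 -0.004 -0.05 0 0 0",
)

```text
t: 4.07
tool_pos: [0.5126, -0.1848, 0.1936]
ee_rot: [2.223, 2.22, -0.001]
wrist_force: [0.3, -0.5, 0.9]
width: 0.0454
grip_force: 0.0
```

```bash
python3 -c "
from h import *
snap('top','top1')
delta([.514,-.175,.101])
print(px('top1',450.5,186),px('top1',451,190))
"
```

```text
t 4.1167 pos [ 0.5125 -0.1852  0.1936] d [0.0102 0.0015 0.0926] toolx [ 0.002  1.    -0.001] tooly [ 1.    -0.002 -0.   ]
[ 0.51860103 -0.34303966  0.14622546] [ 0.50697103 -0.34330824  0.14759576]
```

Gate is shut (top at 0.147). Now I grip the hatch bar and slide the hatch open.

Emit:
apply_moves(
  deltas="0.6 0.01 0.002 0.04 0 0 0;0.6 0.01 0.002 0.07 0 0 0;0.6 0.01 0.002 0.092 0 0 0;0.6 0.01 0.002 0.092 0 0 0;0 0.01 0.002 0.092 0 0 0;0 0.01 0.002 0.092 0 0 0;0 0.01 0.002 0.092 0 0 0;0 0.01 0.002 0.092 0 0 0;0 0.01 0.002 0.092 0 0 0",
)

```text
t: 4.87
tool_pos: [0.5157, -0.1735, 0.1027]
ee_rot: [2.22, 2.221, 0.002]
wrist_force: [0.2, -0.1, 0.1]
width: 0.0267
grip_force: 0.0
```

Emit:
apply_moves(
  deltas="0 0 0 0 0 0 0;0 0 0 0 0 0 0;0 0 0.002 0 0 0 0;0 0 0.02 0 0 0 0;0 0 0.04 0 0 0 0;0 0 0.06 0 0 0 0;0 0 0.08 0 0 0 0;0 0 0.10 0 0 0 0;0 0 0.12 0 0 0 0;0 0 0.14 0 0 0 0",
)

```text
t: 5.7
tool_pos: [0.6553, -0.1723, 0.1022]
ee_rot: [-2.218, -2.221, 0.0]
wrist_force: [-2.3, 2.4, 7.2]
width: 0.013
grip_force: 30.0
```

Emit:
apply_moves(
  deltas="0 0 0.02 0 0 0 0;0 0 0.03 0 0 0 0;0 0 0.036 0 0 0 0;0 0 0.040 0 0 0 0;0 0 0.042 0 0 0 0;0 0 0.042 0 0 0 0;0 0 0.042 0 0 0 0",
)

```text
t: 6.28
tool_pos: [0.6965, -0.1721, 0.1022]
ee_rot: [-2.218, -2.221, -0.0]
wrist_force: [-3.1, 1.7, 5.9]
width: 0.0132
grip_force: 30.0
```

Emit:
apply_moves(
  deltas="0 0 0.003 0 0 0 0;0 0 0.005 0 0 0 0;0 0 0.005 0 0 0 0;0 0 0 0 0 0 0",
)

```text
t: 6.62
tool_pos: [0.6962, -0.1721, 0.1022]
ee_rot: [-2.218, -2.22, -0.0]
wrist_force: [2.6, 1.2, 1.4]
width: 0.0128
grip_force: 30.0
```

Emit:
apply_moves(
  deltas="0.6 0 0 0 0 0 0;0.6 0 0 0 0 0 0;0.6 0 0 0 0 0 0;0.6 0 0 0 0 0 0;0.6 0 0 -0.05 0 0 0;0.6 0 0 -0.09 0 0 0;0.6 0 -0.08 -0.12 0 0 0;0.6 0.04 -0.16 -0.12 0 0 0;0.6 0.08 -0.18 -0.12 0 0 0;0.6 0.10 -0.18 -0.12 0 0 0",
)

```text
t: 7.45
tool_pos: [0.5526, -0.1114, 0.2171]
ee_rot: [2.226, 2.216, -0.001]
wrist_force: [0.3, 1.9, 0.7]
width: 0.0522
grip_force: 0.0
```

```bash
python3 -c "
from h import *
snap('top','top2')
s=manip.observe();print(s['tool_pos'],s['wrist_force'])
crop('top2',175,100,475,280,2.6)
"
```

```text
[ 0.54697436 -0.10301083  0.21580118] [-6.34410111  4.95045264 -1.52933426]
```

View pics/top2_c175_100.png

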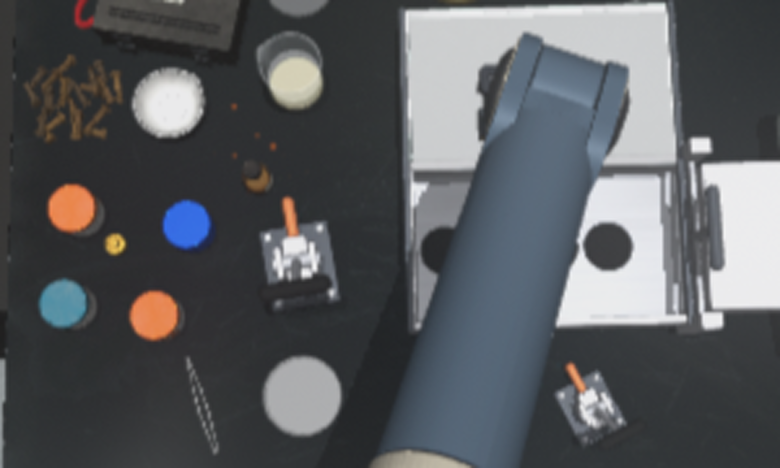

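Emit:
apply_moves(
  deltas="1 0.3 -0.08 -0.035 0 0 0;1 0.3 -0.08 -0.035 0 0 0;1 0.3 -0.08 -0.035 0 0 0;1 0.3 -0.08 -0.035 0 0 0;1 0.3 -0.08 -0.035 0 0 0;1 0.3 -0.08 -0.035 0 0 0;1 0.3 -0.08 -0.035 0 0 0;1 0.3 -0.08 -0.035 0 0 0;1 0.3 -0.08 -0.035 0 0 0;1 0.3 -0.08 -0.035 0 0 0",
)

```text
t: 8.33
tool_pos: [0.4748, 0.192, 0.2517]
ee_rot: [2.217, 2.225, -0.0]
wrist_force: [0.4, -0.8, -0.7]
width: 0.0868
grip_force: 0.0
```

```bash
python3 -c "
from h import *
snap('wrist','w2')
delta([.439,.287,.15])
"
```

```text
t 8.3833 pos [0.4752 0.1903 0.2516] d [ 0.0968 -0.0361  0.1015] toolx [-0.001  1.    -0.001] tooly [1.    0.001 0.   ]
```

View pics/w2.png

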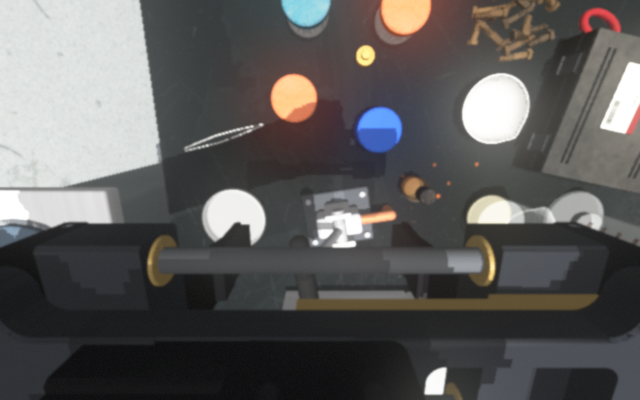

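Lids: orange (294,98), orange (405,10), teal (305,5, clipped). The blue look-alike is at (379,130).

```bash
cat >> h.py <<'E'
def lids(f,ranges={'orange':(5,18),'teal':(90,103)}):
    """lid centres by hue, at z=.051 (or dz added)"""
    p=load(f)['p']; hsv=cv2.cvtColor(p,cv2.COLOR_RGB2HSV); out=[]
    for n,(a,b) in ranges.items():
        m=cv2.inRange(hsv,(a,100,110),(b,255,255)); m=cv2.morphologyEx(m,cv2.MORPH_OPEN,np.ones((3,3)))
        k,_,st,c=cv2.connectedComponentsWithStats(m)
        for i in range(1,k):
            if st[i,4]>150:
                (u,v),r=cv2.minEnclosingCircle(np.argwhere(_==i)[:,::-1].astype(np.float32)); out.append((n,round(u,1),round(v,1),round(r,1),st[i,4]))
    return out
E
python3 - <<'E'
from h import *
for f in('w2','top2'):
    for l in lids(f): print(f,l,np.round(px(f,l[1],l[2],.051),4))
E
```

```text
w2 ('orange', 405.6, 10.5, 27.7, np.int32(1504)) [0.5696 0.3826 0.051 ]
w2 ('orange', 491.5, 9.5, 19.0, np.int32(325)) [0.6662 0.384  0.051 ]
w2 ('orange', 293.8, 97.5, 25.0, np.int32(1786)) [0.4418 0.2894 0.051 ]
w2 ('orange', 412.7, 186.4, 10.3, np.int32(267)) [0.5952 0.1797 0.051 ]
w2 ('orange', 378.6, 215.0, 16.7, np.int32(178)) [0.5527 0.1402 0.051 ]
top2 ('orange', 202.0, 179.8, 9.3, np.int32(275)) [0.5687 0.3878 0.051 ]
top2 ('orange', 234.0, 221.0, 9.5, np.int32(285)) [0.44   0.2883 0.051 ]
top2 ('teal', 591.5, 55.0, 10.7, np.int32(153)) [ 0.9458 -0.8472  0.051 ]
top2 ('teal', 198.8, 216.4, 9.0, np.int32(234)) [0.4562 0.3953 0.051 ]
```

Emit:
apply_moves(
  deltas="1 0.098 -0.034 0.03 0 0 0;1 0.098 -0.034 0.07 0 0 0;1 0.098 -0.034 0.11 0 0 0;1 0.098 -0.034 0.14 0 0 0;1 0.098 -0.034 0.14 0 0 0",
)

```text
t: 8.8
tool_pos: [0.4391, 0.2875, 0.1079]
ee_rot: [-2.221, -2.222, 0.008]
wrist_force: [-0.5, -0.2, -0.6]
width: 0.0872
grip_force: 0.0
```

```bash
python3 -c "
from h import *
delta([.441,.2885,.024])"
```

```text
t 8.8 pos [0.4391 0.2875 0.1079] d [0.0013 0.0022 0.0839] toolx [-0.     1.    -0.004] tooly [ 1.     0.    -0.004]
```

Emit:
apply_moves(
  deltas="1 0.001 0.001 0.04 0 0 0;1 0.001 0.001 0.075 0 0 0;1 0.001 0.001 0.085 0 0 0;1 0.001 0.001 0.085 0 0 0;0 0.001 0.001 0.085 0 0 0;0 0.001 0.001 0.085 0 0 0;0 0.001 0.001 0.085 0 0 0;0 0.001 0.001 0.085 0 0 0;0 0.001 0.001 0.085 0 0 0;0 0.001 0.001 0.085 0 0 0",
)

```text
t: 9.63
tool_pos: [0.4419, 0.2901, 0.0276]
ee_rot: [-2.22, -2.222, -0.002]
wrist_force: [-0.3, -0.0, 4.6]
width: 0.0552
grip_force: 10.3
```

Emit:
apply_moves(
  deltas="0 0 0 0 0 0 0;0 0 0 -0.02 0 0 0;0 0 0 -0.06 0 0 0;0 0 0 -0.10 0 0 0;0 0 0 -0.14 0 0 0;0 0 0 -0.18 0 0 0;0 0 0 -0.22 0 0 0;0 0 0 -0.225 0 0 0",
)

```text
t: 10.3
tool_pos: [0.4451, 0.2915, 0.2589]
ee_rot: [2.221, 2.222, 0.021]
wrist_force: [1.7, -1.1, -1.5]
width: 0.0541
grip_force: 30.0
```

```bash
python3 - <<'E'
from h import *
snap('top','top3')
p=load('top3')['p'];g=p.max(2);print(g[195,345],g[195,376])
m=np.zeros(g.shape,np.uint8); m[165:225,334:436]=(g[165:225,334:436]<90)
k,L,st,c=cv2.connectedComponentsWithStats(m)
for i in range(1,k):
    if st[i,4]>60: print(st[i],np.round(c[i],1),np.round(px('top3',*c[i],.008),4))
delta([.513,-.0555,.25])
print(manip.observe()['width'],manip.observe()['grip_force'],lids('top3'))
E
```

```text
69 156
[379 187  18  17 228] [387.4 194.9] [ 0.5155 -0.1853  0.008 ]
[400 187  17  16 221] [408.3 194.4] [ 0.5159 -0.2511  0.008 ]
[338 188  17  17 229] [345.6 196.1] [ 0.5147 -0.0536  0.008 ]
[358 188  18  16 225] [366.5 195.4] [ 0.5153 -0.1194  0.008 ]
t 10.35 pos [0.4441 0.2911 0.2566] d [-0.3467  0.0686  0.0046] toolx [-0.001  1.     0.007] tooly [1.    0.001 0.007]
0.053825613039247946 29.99979513580911 [('teal', 591.5, 55.0, 10.7, np.int32(151))]
```

Emit:
apply_moves(
  deltas="0 -0.345 0.071 0 0 0 0;0 -0.345 0.071 0 0 0 0;0 -0.345 0.071 0 0 0 0;0 -0.345 0.071 0 0 0 0;0 -0.345 0.071 0 0 0 0;0 -0.345 0.071 0 0 0 0;0 -0.345 0.071 0 0 0 0;0 -0.345 0.071 0 0 0 0;0 -0.345 0.071 0 0 0 0;0 -0.345 0.071 0 0 0 0",
)

```text
t: 11.18
tool_pos: [0.512, -0.0614, 0.2504]
ee_rot: [2.231, 2.211, -0.006]
wrist_force: [-0.4, -0.1, -2.3]
width: 0.0539
grip_force: 30.0
```

```bash
python3 -c "
from h import *
delta([.515,-.0536,.036])"
```

```text
t 11.1833 pos [ 0.512  -0.0614  0.2504] d [0.0085 0.0033 0.2144] toolx [ 0.009  1.    -0.003] tooly [ 1.    -0.009 -0.002]
```

Emit:
apply_moves(
  deltas="0 0 0 0.04 0 0 0;0 0 0 0.08 0 0 0;0 0 0 0.12 0 0 0;0 0 0 0.15 0 0 0;0 0 0 0.15 0 0 0;0 0 0 0.15 0 0 0",
)

```text
t: 11.68
tool_pos: [0.5112, -0.0546, 0.1]
ee_rot: [-2.218, -2.22, 0.007]
wrist_force: [0.4, -0.6, -0.4]
width: 0.054
grip_force: 30.0
```

```bash
python3 -c "
from h import *
delta([.515,-.0536,.036])"
```

```text
t 11.6833 pos [ 0.5112 -0.0546  0.1   ] d [0.001  0.0042 0.064 ] toolx [-0.001  1.    -0.001] tooly [ 1.     0.001 -0.005]
```

Emit:
apply_moves(
  deltas="0 0 0.003 0.03 0 0 0;0 0 0.003 0.05 0 0 0;0 0 0.003 0.058 0 0 0;0 0 0.003 0.063 0 0 0;0 0 0.003 0.065 0 0 0;0 0 0.003 0.065 0 0 0;0 0 0.003 0.065 0 0 0",
)

```text
t: 12.27
tool_pos: [0.517, -0.0553, 0.038]
ee_rot: [2.22, 2.221, 0.003]
wrist_force: [-0.4, -0.3, -0.0]
width: 0.054
grip_force: 30.0
```

Emit:
apply_moves(
  deltas="0 0.001 -0.001 0.002 0 0 0;0 0.001 -0.001 0.003 0 0 0;0 0.001 -0.001 0.003 0 0 0;0.85 0.001 -0.001 0.003 0 0 0;0.85 0.001 -0.001 0.003 0 0 0;0.85 0.001 -0.001 0.003 0 0 0;0.85 0.001 -0.001 0.003 0 0 0;0.85 0.001 -0.001 -0.03 0 0 0;0.85 0.001 -0.001 -0.07 0 0 0;0.85 0.001 -0.001 -0.11 0 0 0",
)

```text
t: 13.1
tool_pos: [0.5139, -0.0544, 0.1471]
ee_rot: [-2.22, -2.22, 0.005]
wrist_force: [0.7, 0.3, -0.6]
width: 0.0738
grip_force: 0.0
```

```bash
python3 -c "
from h import *
delta([.52,.2,.25])"
```

```text
t 13.1 pos [ 0.5139 -0.0544  0.1471] d [ 0.2543  0.0058 -0.1031] toolx [-0.     1.    -0.001] tooly [ 1.     0.    -0.003]
```

Emit:
apply_moves(
  deltas="1 0 0 -0.04 0 0 0;1 0 0 -0.08 0 0 0;1 0.36 -0.03 -0.105 0 0 0;1 0.36 -0.03 -0.105 0 0 0;1 0.36 -0.03 -0.105 0 0 0;1 0.36 -0.03 -0.105 0 0 0;1 0.36 -0.03 -0.105 0 0 0;1 0.36 -0.03 -0.105 0 0 0;1 0.36 -0.03 -0.105 0 0 0;1 0.36 -0.03 -0.105 0 0 0",
)

```text
t: 13.93
tool_pos: [0.4864, 0.2791, 0.2498]
ee_rot: [-2.22, -2.222, -0.0]
wrist_force: [0.9, 0.8, -1.3]
width: 0.0868
grip_force: 0.0
```

```bash
python3 - <<'E'
from h import *
snap('wrist','w4');snap('top','top4')
for f in('w4','top4'):
    for l in lids(f):
        if l[4]>180: print(f,l,np.round(px(f,l[1],l[2],.051),4),np.round(px(f,l[1],l[2],.059),4))
delta([.456,.393,.12])
E
```

```text
w4 ('orange', 390.9, 87.8, 26.4, np.int32(529)) [0.5699 0.3876 0.051 ] [0.568  0.3867 0.059 ]
top4 ('orange', 346.6, 194.3, 9.1, np.int32(258)) [ 0.5143 -0.0545  0.051 ] [ 0.5132 -0.0541  0.059 ]
t 14.0333 pos [0.4848 0.2861 0.2492] d [ 0.1069 -0.0273  0.1295] toolx [-0.013  1.     0.003] tooly [ 1.     0.013 -0.001]
```

Emit:
apply_moves(
  deltas="1 0.106 -0.028 0.03 0 0 0;1 0.106 -0.028 0.07 0 0 0;1 0.106 -0.028 0.11 0 0 0;1 0.106 -0.028 0.14 0 0 0;1 0.106 -0.028 0.14 0 0 0;1 0.106 -0.028 0.14 0 0 0",
)

```text
t: 14.53
tool_pos: [0.4545, 0.3822, 0.1037]
ee_rot: [-2.217, -2.225, 0.018]
wrist_force: [-1.1, -0.3, -0.8]
width: 0.0867
grip_force: 0.0
```

```bash
python3 -c "
from h import *
snap('top','top5');snap('wrist','w5')
for f in ('w5','top5'):print([(l,np.round(px(f,l[1],l[2],.051),4)) for l in lids(f) if l[4]>180])
delta([.456,.394,.026])"
```

```text
[(('orange', 571.4, 180.9, 28.8, np.int32(731)), array([0.6517, 0.4067, 0.051 ])), (('orange', 461.1, 201.6, 39.3, np.int32(1547)), array([0.5682, 0.3898, 0.051 ])), (('orange', 620.5, 177.5, 19.3, np.int32(253)), array([0.689 , 0.4095, 0.051 ])), (('orange', 567.5, 207.5, 34.5, np.int32(505)), array([0.6536, 0.3851, 0.051 ])), (('orange', 625.5, 214.0, 14.1, np.int32(186)), array([0.7013, 0.3797, 0.051 ])), (('orange', 479.0, 259.0, 26.2, np.int32(593)), array([0.5898, 0.3396, 0.051 ])), (('teal', 324.3, 165.5, 15.7, np.int32(303)), array([0.4593, 0.4184, 0.051 ]))]
[(('orange', 346.6, 194.3, 9.1, np.int32(258)), array([ 0.5143, -0.0545,  0.051 ]))]
t 14.6333 pos [0.4593 0.3822 0.1095] d [ 0.0119 -0.0033  0.0835] toolx [-0.     1.    -0.002] tooly [ 1.  0. -0.]
```

View pics/w5.png

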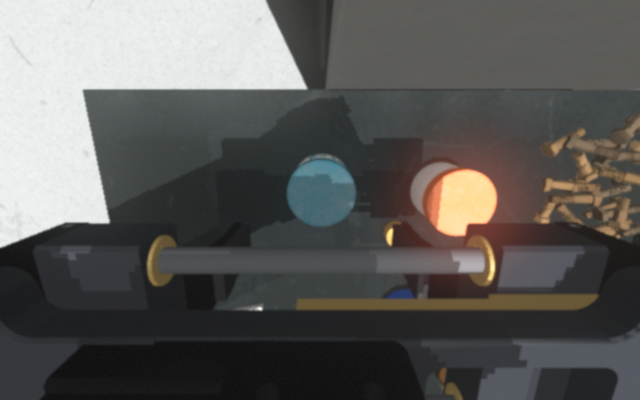

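Teal lid centre is at (321.5,191.5) and the weight is at about (391,234).

```bash
python3 -c "
from h import *
print(px('w5',321.5,191.5,.051),px('top2',175+115/2.6,100+244/2.6,.026))
print(px('w5',461,201.6,.051))
delta([.456,.394,.026])"
```

```text
[0.45722617 0.39777534 0.051     ] [0.52762637 0.34055054 0.026     ]
[0.5681547  0.38975873 0.051     ]
t 14.6333 pos [0.4593 0.3822 0.1095] d [ 0.0119 -0.0033  0.0835] toolx [-0.     1.    -0.002] tooly [ 1.  0. -0.]
```

Emit:
apply_moves(
  deltas="1 0.014 -0.002 0.03 0 0 0;1 0.014 -0.002 0.065 0 0 0;1 0.014 -0.002 0.083 0 0 0;1 0.014 -0.002 0.083 0 0 0;0 0.014 -0.002 0.083 0 0 0;0 0.014 -0.002 0.083 0 0 0;0 0.014 -0.002 0.083 0 0 0;0 0.014 -0.002 0.083 0 0 0;0 0.014 -0.002 0.083 0 0 0;0 0.014 -0.002 0.083 0 0 0",
)

```text
t: 15.47
tool_pos: [0.4573, 0.3975, 0.0276]
ee_rot: [-2.22, -2.222, -0.002]
wrist_force: [-1.3, 0.3, 5.5]
width: 0.0551
grip_force: 13.2
```

Emit:
apply_moves(
  deltas="0 0 0 0 0 0 0;0 0 0 0 0 0 0;0 0 0 -0.03 0 0 0;0 0 0 -0.07 0 0 0;0 0 0 -0.11 0 0 0;0 0 0 -0.15 0 0 0;0 0 0 -0.19 0 0 0;0 0 0 -0.225 0 0 0;0 -0.02 0 -0.225 0 0 0;0 -0.06 0.01 -0.225 0 0 0",
)

```text
t: 16.3
tool_pos: [0.4654, 0.3432, 0.2535]
ee_rot: [-2.207, -2.232, -0.009]
wrist_force: [1.0, -0.6, -2.2]
width: 0.0543
grip_force: 30.0
```

```bash
python3 -c "
from h import *
delta([.515,-.1194,.25])"
```

```text
t 16.3 pos [0.4654 0.3432 0.2535] d [-0.4632  0.0444  0.0009] toolx [-0.011  1.     0.006] tooly [1.    0.011 0.002]
```

Emit:
apply_moves(
  deltas="0 -0.456 0.048 0 0 0 0;0 -0.456 0.048 0 0 0 0;0 -0.456 0.048 0 0 0 0;0 -0.456 0.048 0 0 0 0;0 -0.456 0.048 0 0 0 0;0 -0.456 0.048 0 0 0 0;0 -0.456 0.048 0 0 0 0;0 -0.456 0.048 0 0 0 0;0 -0.456 0.048 0 0 0 0;0 -0.456 0.048 0 0 0 0",
)

```text
t: 17.13
tool_pos: [0.5103, -0.0791, 0.2515]
ee_rot: [-2.22, -2.222, -0.001]
wrist_force: [0.8, 0.5, -1.9]
width: 0.0545
grip_force: 30.0
```

```bash
python3 -c "
from h import *
delta([.515,-.1194,.1])"
```

```text
t 17.1333 pos [ 0.5103 -0.0791  0.2515] d [-0.0404  0.0047  0.1515] toolx [-0.001  1.     0.001] tooly [ 1.     0.001 -0.   ]
```

Emit:
apply_moves(
  deltas="0 -0.033 0.003 0 0 0 0;0 -0.033 0.003 0.04 0 0 0;0 -0.033 0.003 0.08 0 0 0;0 -0.033 0.003 0.12 0 0 0;0 -0.033 0.003 0.14 0 0 0;0 -0.033 0.003 0.15 0 0 0;0 -0.033 0.003 0.15 0 0 0",
)

```text
t: 17.72
tool_pos: [0.5123, -0.11, 0.0996]
ee_rot: [-2.219, -2.219, 0.005]
wrist_force: [0.1, -0.5, -2.0]
width: 0.0545
grip_force: 30.0
```

```bash
python3 -c "
from h import *
delta([.515,-.1194,.0355])"
```

```text
t 17.7167 pos [ 0.5123 -0.11    0.0996] d [-0.0094  0.003   0.0641] toolx [-0.  1. -0.] tooly [ 1.     0.    -0.005]
```

Emit:
apply_moves(
  deltas="0 -0.009 0.003 0 0 0 0;0 -0.009 0.003 0.03 0 0 0;0 -0.009 0.003 0.05 0 0 0;0 -0.009 0.003 0.06 0 0 0;0 -0.009 0.003 0.065 0 0 0;0 -0.009 0.003 0.066 0 0 0;0 -0.009 0.003 0.066 0 0 0",
)

```text
t: 18.3
tool_pos: [0.5181, -0.1197, 0.0368]
ee_rot: [2.219, 2.221, 0.002]
wrist_force: [0.4, -0.0, -1.8]
width: 0.0543
grip_force: 30.0
```

Emit:
apply_moves(
  deltas="0 0 -0.002 0.001 0 0 0;0 0 -0.002 0.002 0 0 0;0 0 -0.002 0.002 0 0 0;0.85 0 -0.002 0.002 0 0 0;0.85 0 -0.002 0.002 0 0 0;0.85 0 -0.002 0.002 0 0 0;0.85 0 -0.002 0.002 0 0 0;0.85 0 -0.002 -0.03 0 0 0;0.85 0 -0.002 -0.07 0 0 0;0.85 0 -0.002 -0.11 0 0 0",
)

```text
t: 19.13
tool_pos: [0.514, -0.1193, 0.1462]
ee_rot: [-2.22, -2.22, 0.004]
wrist_force: [1.0, 0.6, -0.1]
width: 0.0736
grip_force: 0.0
```

Emit:
apply_moves(
  deltas="1 0 0 -0.04 0 0 0;1 0 0 -0.08 0 0 0;1 0.4 0.02 -0.105 0 0 0;1 0.4 0.02 -0.105 0 0 0;1 0.4 0.02 -0.105 0 0 0;1 0.4 0.02 -0.105 0 0 0;1 0.4 0.02 -0.105 0 0 0;1 0.4 0.02 -0.105 0 0 0;1 0.4 0.02 -0.105 0 0 0;1 0.4 0.02 -0.105 0 0 0",
)

```text
t: 19.97
tool_pos: [0.5309, 0.2151, 0.2467]
ee_rot: [-2.22, -2.222, -0.0]
wrist_force: [0.8, 0.3, 0.5]
width: 0.087
grip_force: 0.0
```

```bash
python3 - <<'E'
from h import *
snap('top','top6')
for f in('top6',):
    for l in lids(f):
        if l[4]>150: print(f,l,np.round(px(f,l[1],l[2],.051),4),np.round(px(f,l[1],l[2],.059),4))
delta([.569,.388,.11])
E
```

```text
top6 ('orange', 346.6, 194.3, 9.1, np.int32(258)) [ 0.5143 -0.0545  0.051 ] [ 0.5132 -0.0541  0.059 ]
top6 ('teal', 591.5, 55.0, 10.7, np.int32(153)) [ 0.9458 -0.8472  0.051 ] [ 0.9419 -0.8417  0.059 ]
t 20.0167 pos [0.5305 0.2267 0.2464] d [0.16   0.0406 0.1374] toolx [-0.014  1.     0.006] tooly [1.    0.014 0.001]
```

Emit:
apply_moves(
  deltas="1 0.09 0.04 0 0 0 0;1 0.09 0.04 0 0 0 0;1 0.09 0.04 0.03 0 0 0;1 0.09 0.04 0.06 0 0 0;1 0.09 0.04 0.07 0 0 0;1 0.09 0.04 0.07 0 0 0;1 0.09 0.04 0.07 0 0 0",
)

```text
t: 20.6
tool_pos: [0.5717, 0.3018, 0.1769]
ee_rot: [2.222, 2.22, -0.001]
wrist_force: [0.7, -0.4, 0.8]
width: 0.0873
grip_force: 0.0
```

```bash
python3 - <<'E'
from h import *
snap('wrist','w7');snap('top','top7')
for n in('w7',):
    for l in lids(n):
        if l[4]>400: print(l,np.round(px(n,l[1],l[2],.051),4))
a,b=[cv2.imread(f'pics/{n}.png') for n in('w7','top7')]
b=cv2.resize(b[160:280,180:470],(640,265));cv2.imwrite('pics/w7b.png',np.vstack([a[:280],b]))
delta([.569,.388,.11])
E
```

```text
('orange', 318.7, 102.9, 31.0, np.int32(1811)) [0.5697 0.3886 0.051 ]
t 20.7 pos [0.5727 0.3023 0.1787] d [ 0.0856 -0.004   0.0688] toolx [0.001 1.    0.002] tooly [ 1.    -0.001  0.003]
```

View pics/w7b.png

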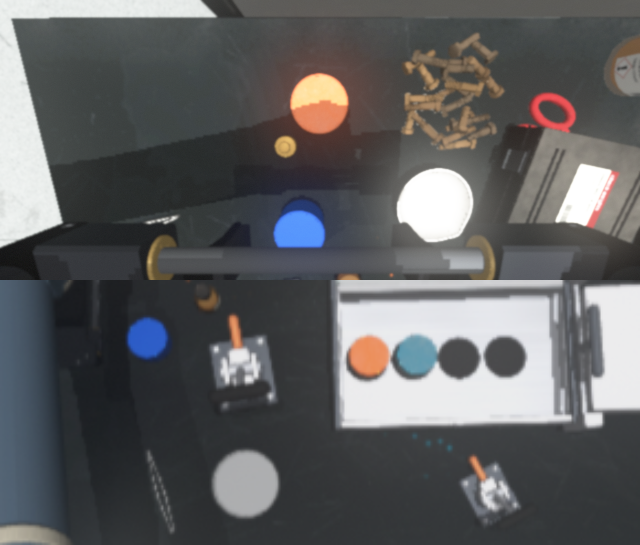

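The first two pots are in the row, orange (368,355) and teal (416,355) in the lower crop. The last pot is at (320,103) in the upper view.

Emit:
apply_moves(
  deltas="1 0.04 -0.003 0 0 0 0;1 0.075 -0.003 0 0 0 0;1 0.085 -0.003 0.03 0 0 0;1 0.085 -0.003 0.07 0 0 0;1 0.085 -0.003 0.09 0 0 0;1 0.085 -0.003 0.09 0 0 0",
)

```text
t: 21.2
tool_pos: [0.5658, 0.387, 0.0832]
ee_rot: [-2.219, -2.222, 0.01]
wrist_force: [-0.6, -0.4, -0.4]
width: 0.0869
grip_force: 0.0
```

```bash
python3 -c "
from h import *
delta([.569,.388,.0265])"
```

```text
t 21.2 pos [0.5658 0.387  0.0832] d [0.0012 0.0035 0.0567] toolx [-0.001  1.    -0.004] tooly [ 1.     0.001 -0.006]
```

Emit:
apply_moves(
  deltas="1 0.001 0.001 0.03 0 0 0;1 0.001 0.001 0.055 0 0 0;1 0.001 0.001 0.06 0 0 0;1 0.001 0.001 0.06 0 0 0;0 0.001 0.001 0.06 0 0 0;0 0.001 0.001 0.06 0 0 0;0 0.001 0.001 0.06 0 0 0;0 0.001 0.001 0.06 0 0 0;0 0.001 0.001 0.06 0 0 0;0 0.001 0.001 0.06 0 0 0",
)

```text
t: 22.03
tool_pos: [0.5697, 0.3893, 0.0271]
ee_rot: [2.22, 2.222, 0.002]
wrist_force: [0.1, 1.2, 0.9]
width: 0.055
grip_force: 8.1
```

Emit:
apply_moves(
  deltas="0 0 0 0 0 0 0;0 0 0 0 0 0 0;0 0 0 -0.03 0 0 0;0 0 0 -0.07 0 0 0;0 0 0 -0.11 0 0 0;0 0 0 -0.15 0 0 0;0 0 0 -0.19 0 0 0;0 0 0 -0.225 0 0 0;0 -0.02 0 -0.225 0 0 0;0 -0.06 0 -0.225 0 0 0",
)

```text
t: 22.87
tool_pos: [0.5689, 0.3354, 0.2531]
ee_rot: [-2.209, -2.232, -0.01]
wrist_force: [0.6, -0.0, -0.8]
width: 0.0541
grip_force: 30.0
```

```bash
python3 -c "
from h import *
delta([.5155,-.1853,.25])"
```

```text
t 22.8667 pos [0.5689 0.3354 0.2531] d [-5.202e-01 -5.890e-02  2.000e-04] toolx [-0.01   1.     0.005] tooly [1.    0.01  0.003]
```

Emit:
apply_moves(
  deltas="0 -0.515 -0.054 0 0 0 0;0 -0.515 -0.054 0 0 0 0;0 -0.515 -0.054 0 0 0 0;0 -0.515 -0.054 0 0 0 0;0 -0.515 -0.054 0 0 0 0;0 -0.515 -0.054 0 0 0 0;0 -0.515 -0.054 0 0 0 0;0 -0.515 -0.054 0 0 0 0;0 -0.515 -0.054 0 0 0 0;0 -0.515 -0.054 0 0 0 0",
)

```text
t: 23.7
tool_pos: [0.5251, -0.0871, 0.2512]
ee_rot: [-2.22, -2.222, -0.0]
wrist_force: [1.0, 0.0, -1.1]
width: 0.0543
grip_force: 30.0
```

```bash
python3 -c "
from h import *
delta([.5155,-.1853,.1])"
```

```text
t 23.7 pos [ 0.5251 -0.0871  0.2512] d [-0.0983 -0.0096  0.1511] toolx [-0.001  1.     0.001] tooly [ 1.     0.001 -0.   ]
```

Emit:
apply_moves(
  deltas="0 -0.04 -0.009 0 0 0 0;0 -0.08 -0.009 0 0 0 0;0 -0.09 -0.009 0.03 0 0 0;0 -0.09 -0.009 0.07 0 0 0;0 -0.09 -0.009 0.11 0 0 0;0 -0.09 -0.009 0.14 0 0 0;0 -0.09 -0.009 0.15 0 0 0;0 -0.09 -0.009 0.15 0 0 0",
)

```text
t: 24.37
tool_pos: [0.5152, -0.1747, 0.099]
ee_rot: [-2.218, -2.218, 0.006]
wrist_force: [0.3, 0.1, -0.1]
width: 0.0539
grip_force: 30.0
```

```bash
python3 -c "
from h import *
delta([.5155,-.1853,.0355])"
```

```text
t 24.3667 pos [ 0.5152 -0.1747  0.099 ] d [-0.0107  0.0007  0.0635] toolx [-0.     1.     0.001] tooly [ 1.     0.    -0.006]
```

Emit:
apply_moves(
  deltas="0 -0.01 -0.001 0 0 0 0;0 -0.01 -0.001 0.03 0 0 0;0 -0.01 -0.001 0.05 0 0 0;0 -0.01 -0.001 0.06 0 0 0;0 -0.01 -0.001 0.064 0 0 0;0 -0.01 -0.001 0.066 0 0 0;0 -0.01 -0.001 0.066 0 0 0;0 -0.01 -0.001 0.066 0 0 0",
)

```text
t: 25.03
tool_pos: [0.5173, -0.1858, 0.0368]
ee_rot: [2.219, 2.221, 0.002]
wrist_force: [1.3, -0.6, -2.1]
width: 0.0543
grip_force: 30.0
```

Emit:
apply_moves(
  deltas="0 0 -0.002 0.001 0 0 0;0 0 -0.002 0.002 0 0 0;0 0 -0.002 0.002 0 0 0;0.85 0 -0.002 0.002 0 0 0;0.85 0 -0.002 0.002 0 0 0;0.85 0 -0.002 0.002 0 0 0;0.85 0 -0.002 0.002 0 0 0;0.85 0 -0.002 -0.03 0 0 0;0.85 0 -0.002 -0.07 0 0 0;0.85 0 -0.002 -0.11 0 0 0",
)

```text
t: 25.87
tool_pos: [0.5132, -0.1852, 0.1458]
ee_rot: [-2.22, -2.22, 0.004]
wrist_force: [0.5, 0.6, 0.8]
width: 0.0742
grip_force: 0.0
```

Emit:
apply_moves(
  deltas="0.5 0 0 -0.04 0 0 0;0.5 0 0 -0.08 0 0 0;0.5 -0.03 0 -0.12 0 0 0;0.5 -0.07 0 -0.13 0 0 0;0.5 -0.10 0 -0.13 0 0 0;0.5 -0.10 0 -0.13 0 0 0;0.5 -0.10 0 -0.13 0 0 0",
)

```text
t: 26.45
tool_pos: [0.5131, -0.2879, 0.2757]
ee_rot: [2.226, 2.216, -0.001]
wrist_force: [-0.1, 0.2, 0.1]
width: 0.0447
grip_force: 0.0
```

```bash
python3 - <<'E'
from h import *
snap('wrist','w8');snap('top','top8')
for n in('w8','top8'):
    for l in lids(n):
        if l[4]>150: print(n,l,np.round(px(n,l[1],l[2],.059),4))
delta([.696,-.172,.22])
E
```

```text
w8 ('orange', 321.5, 96.0, 22.5, np.int32(1497)) [ 0.5145 -0.1874  0.059 ]
w8 ('orange', 210.3, 111.1, 13.2, np.int32(199)) [ 0.3723 -0.205   0.059 ]
top8 ('orange', 390.0, 193.4, 9.1, np.int32(255)) [ 0.5132 -0.1855  0.059 ]
top8 ('orange', 346.6, 194.3, 9.1, np.int32(258)) [ 0.5132 -0.0541  0.059 ]
top8 ('teal', 592.0, 55.0, 11.2, np.int32(160)) [ 0.9419 -0.8433  0.059 ]
top8 ('teal', 368.0, 193.7, 8.4, np.int32(151)) [ 0.5137 -0.1189  0.059 ]
t 26.55 pos [ 0.5142 -0.2843  0.2746] d [0.112  0.182  0.0546] toolx [-0.001  1.     0.001] tooly [ 1.     0.001 -0.001]
```

View pics/w8.png

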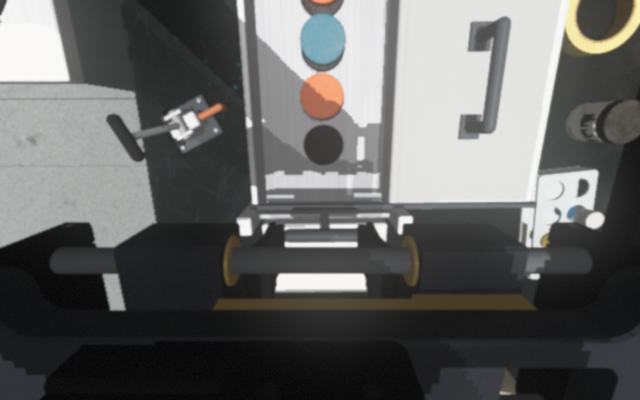

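All three pots are within 2 mm of their marks. Now I close the hatch.

Emit:
apply_moves(
  deltas="0.5 0.112 0.181 0 0 0 0;0.5 0.112 0.181 0 0 0 0;0.5 0.112 0.181 0 0 0 0;0.5 0.112 0.181 0 0 0 0;0.5 0.112 0.181 0.02 0 0 0;0.5 0.112 0.181 0.06 0 0 0;0.5 0.112 0.181 0.09 0 0 0;0.5 0.112 0.181 0.10 0 0 0;0.5 0.112 0.181 0.10 0 0 0",
)

```text
t: 27.3
tool_pos: [0.6932, -0.1704, 0.1713]
ee_rot: [-2.214, -2.219, 0.006]
wrist_force: [0.0, -0.4, -0.0]
width: 0.0435
grip_force: 0.0
```

```bash
python3 -c "
from h import *
delta([.696,-.172,.102])"
```

```text
t 27.3 pos [ 0.6932 -0.1704  0.1713] d [-0.0018  0.0033  0.0692] toolx [-0.003  1.     0.002] tooly [ 1.     0.003 -0.008]
```

Emit:
apply_moves(
  deltas="0.5 0 0.001 0.03 0 0 0;0.5 0 0.001 0.06 0 0 0;0.5 0 0.001 0.069 0 0 0;0.5 0 0.001 0.069 0 0 0;0 0 0.001 0.069 0 0 0;0 0 0.001 0.069 0 0 0;0 0 0.001 0.069 0 0 0;0 0 0.001 0.069 0 0 0;0 0 0.001 0.069 0 0 0;0 0 0.001 0.069 0 0 0",
)

```text
t: 28.13
tool_pos: [0.6965, -0.1734, 0.1073]
ee_rot: [2.22, 2.222, 0.001]
wrist_force: [-1.7, 0.5, 2.9]
width: 0.0133
grip_force: 30.0
```

Emit:
apply_moves(
  deltas="0 0 0 0 0 0 0;0 0 -0.002 0 0 0 0;0 0 -0.02 0 0 0 0;0 0 -0.04 0 0 0 0;0 0 -0.06 0 0 0 0;0 0 -0.08 0 0 0 0;0 0 -0.10 0 0 0 0;0 0 -0.12 0 0 0 0;0 0 -0.14 0 0 0 0;0 0 -0.155 0 0 0 0",
)

```text
t: 28.97
tool_pos: [0.541, -0.1743, 0.1072]
ee_rot: [2.219, 2.219, 0.002]
wrist_force: [2.3, -1.5, 1.1]
width: 0.0134
grip_force: 30.0
```

Emit:
apply_moves(
  deltas="0 0 -0.01 0 0 0 0;0 0 -0.02 0 0 0 0;0 0 -0.024 0 0 0 0;0 0 -0.028 0 0 0 0;0 0 -0.03 0 0 0 0;0 0 -0.03 0 0 0 0;0 0 -0.03 0 0 0 0",
)

```text
t: 29.55
tool_pos: [0.5165, -0.1745, 0.1073]
ee_rot: [2.212, 2.216, 0.006]
wrist_force: [11.0, -4.6, -5.0]
width: 0.0128
grip_force: 30.0
```

Emit:
apply_moves(
  deltas="0.5 0 0.002 0 0 0 0;0.5 0 0.002 0 0 0 0;0.5 0 0.002 0 0 0 0;0.5 0 0.003 0 0 0 0;0.5 0 0.003 -0.04 0 0 0;0.5 0 0.003 -0.08 0 0 0;0 0 0.003 -0.12 0 0 0;0 0.04 -0.02 -0.14 0 0 0;0 0.08 -0.05 -0.14 0 0 0;0 0.12 -0.07 -0.14 0 0 0",
)

```text
t: 30.38
tool_pos: [0.4492, -0.0703, 0.2466]
ee_rot: [-2.224, -2.218, -0.0]
wrist_force: [-0.2, 0.6, 0.4]
width: 0.0239
grip_force: 0.0
```

```bash
python3 -c "
from h import *
delta([.415,.11,.25])"
```

```text
t 30.3833 pos [ 0.4492 -0.0703  0.2466] d [ 0.1802 -0.0347 -0.0034] toolx [0.003 1.    0.   ] tooly [ 1.    -0.003  0.   ]
```

Emit:
apply_moves(
  deltas="0 0.04 -0.01 0 0 0 0;0 0.08 -0.02 0 0 0 0;0 0.12 -0.03 0 0 0 0;0 0.165 -0.032 0 0 0 0;0 0.165 -0.032 0 0 0 0;0 0.165 -0.032 0 0 0 0;0 0.165 -0.032 0 0 0 0",
)

```text
t: 30.97
tool_pos: [0.4179, 0.0941, 0.2458]
ee_rot: [-2.221, -2.222, 0.002]
wrist_force: [0.1, -0.1, 0.2]
width: 0.0008
grip_force: 0.0
```

```bash
python3 - <<'E'
from h import *
snap('top','top9')
delta([.42,.11,.14])
print(px('top9',390,190),px('top9',388,190))
crop('top9',210,130,460,250,3)
E
```

```text
t 31.0167 pos [0.4181 0.0933 0.2458] d [0.0167 0.002  0.1058] toolx [ 0.001  1.    -0.001] tooly [ 1.    -0.001 -0.001]
[ 0.51382959 -0.17526673  0.12568183] [ 0.51403602 -0.16962108  0.12510566]
```

View pics/top9_c210_130.png

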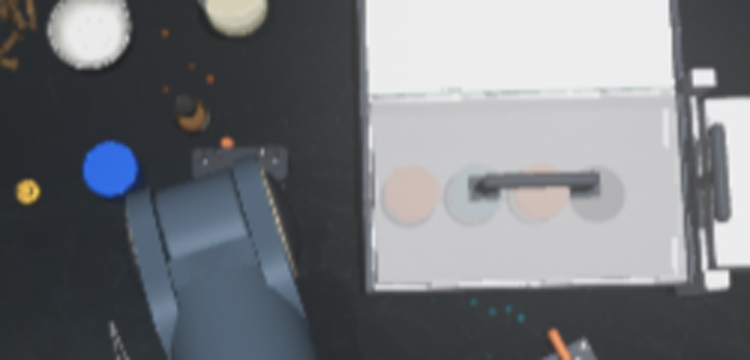

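The hatch is shut with its bar back at x 0.514, and all three pots are on their marks. Now the lever.

Emit:
apply_moves(
  deltas="0 0.017 0 0.04 0 0 0;0 0.017 0 0.08 0 0 0;0 0.017 0 0.105 0 0 0;0 0.017 0 0.107 0 0 0;0 0.017 0 0.107 0 0 0;0 0.017 0 0.107 0 0 0",
)

```text
t: 31.52
tool_pos: [0.4197, 0.1109, 0.1404]
ee_rot: [2.223, 2.219, 0.003]
wrist_force: [0.7, -0.3, 1.6]
width: 0.0003
grip_force: 0.0
```

```bash
python3 -c "
from h import *
snap('wrist','w10')
delta([.42,.11,.14])"
```

```text
t 31.5667 pos [0.42   0.1114 0.1409] d [-0.0014 -0.      0.0009] toolx [0.001 1.    0.002] tooly [ 1.    -0.001  0.003]
```

View pics/w10.png

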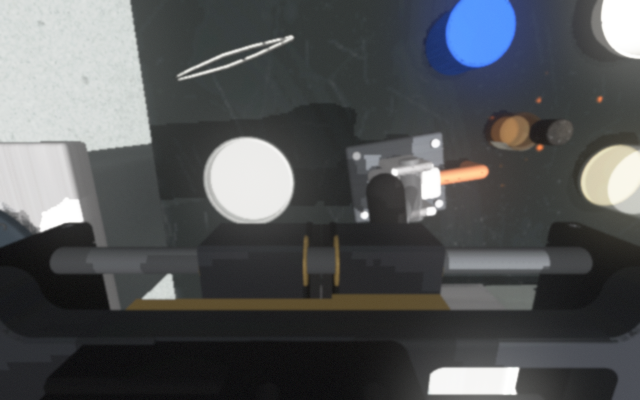

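The lever grip's end is at (386,190), just ahead of the fingers. I push along its arc.

Emit:
apply_moves(
  deltas="0 0 0.014 0 0 0 0;0 0.001 0.024 -0.003 0 0 0;0 0.002 0.034 -0.006 0 0 0;0 0.003 0.044 -0.009 0 0 0;0 0.005 0.054 -0.012 0 0 0;0 0.006 0.064 -0.013 0 0 0;0 0.007 0.074 -0.012 0 0 0;0 0.009 0.084 -0.011 0 0 0;0 0.010 0.094 -0.009 0 0 0;0 0.010 0.100 -0.008 0 0 0",
)

```text
t: 32.4
tool_pos: [0.5193, 0.1226, 0.1466]
ee_rot: [-2.22, -2.222, 0.001]
wrist_force: [-3.6, 3.1, 0.9]
width: 0.0009
grip_force: 1.9
```

Emit:
apply_moves(
  deltas="0 0 0.004 0.001 0 0 0;0 0 0.008 0.002 0 0 0;0 0.001 0.012 0.003 0 0 0;0 0.001 0.014 0.003 0 0 0",
)

```text
t: 32.73
tool_pos: [0.5291, 0.1235, 0.143]
ee_rot: [-2.215, -2.218, 0.01]
wrist_force: [-12.2, 2.3, 6.2]
width: 0.0006
grip_force: 6.7
```

At the stop (12 N). I hold there, then return along the arc.

Emit:
apply_moves(
  deltas="0 0 0 0 0 0 0;0 0 0.001 0 0 0 0;0 0 0.001 0 0 0 0;0 0 0.001 0 0 0 0;0 0 0.001 0 0 0 0;0 0 0.001 0 0 0 0",
)

```text
t: 33.23
tool_pos: [0.529, 0.1235, 0.143]
ee_rot: [-2.214, -2.218, 0.01]
wrist_force: [-12.2, 2.7, 5.7]
width: 0.0003
grip_force: 6.2
```

Emit:
apply_moves(
  deltas="0 0 -0.015 -0.002 0 0 0;0 -0.002 -0.03 -0.006 0 0 0;0 -0.004 -0.045 -0.008 0 0 0;0 -0.006 -0.06 -0.007 0 0 0;0 -0.008 -0.075 -0.004 0 0 0;0 -0.01 -0.09 0 0 0 0;0 -0.011 -0.105 0.004 0 0 0;0 -0.011 -0.112 0.004 0 0 0;0 -0.011 -0.112 -0.03 0 0 0;0 -0.011 -0.112 -0.07 0 0 0",
)

```text
t: 34.07
tool_pos: [0.4203, 0.1107, 0.2134]
ee_rot: [2.221, 2.22, -0.008]
wrist_force: [0.8, 1.7, 0.3]
width: 0.0006
grip_force: 0.0
```

Emit:
apply_moves(
  deltas="0 0 0 -0.06 0 0 0;0 0.04 0 -0.1 0 0 0;0 0.08 0 -0.1 0 0 0;0 0.12 0 -0.1 0 0 0;0 0.16 0 -0.1 0 0 0;0 0.2 0 -0.1 0 0 0;0 0.23 0 -0.1 0 0 0;0 0.25 0 -0.1 0 0 0;0 0.25 0 -0.1 0 0 0;0 0.25 0 -0.1 0 0 0",
)

```text
t: 34.9
tool_pos: [0.4218, 0.3632, 0.3139]
ee_rot: [2.217, 2.223, 0.001]
wrist_force: [0.4, -0.4, -0.1]
width: 0.0005
grip_force: 0.0
```

```bash
python3 - <<'E'
from h import *
snap('top','top11')
w=lambda x,y,z:px('top11',175+x/4,110+y/4,z)
print(px('top11',276+12,210),px('top0',288,210))
print(px('top11',450.5,186))
crop('top11',210,130,460,250,3)
s=manip.observe();print(s['t'],s['tool_pos'],s['wrist_force'])
E
```

```text
[0.45817068 0.11469125 0.1657677 ] [0.45812152 0.11465014 0.166244  ]
[ 0.51864558 -0.34312882  0.1459346 ]
34.95 [0.42229326 0.36142277 0.31419281] [-0.41567875 -0.11375199 -0.10613236]
```

View pics/top11_c210_130.png

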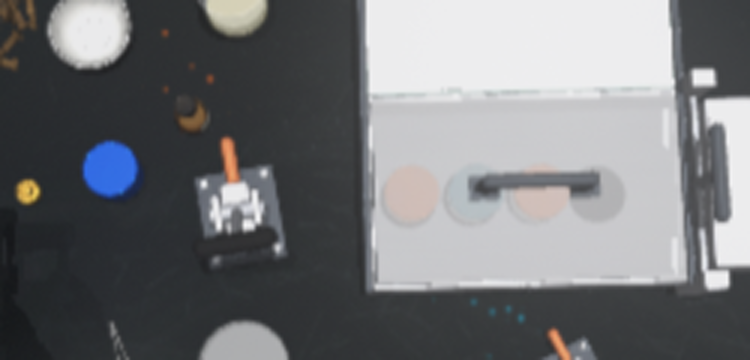

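The lever is back at rest, the doors are shut, and the pots are on marks 1–3.

```bash
python3 -c "
from station import manip
print(manip.sign_off())"
```

```text
the job is handed in; nothing more can be done
None
```

The job is handed in: all three ink pots stand on marks 1–3, both doors are shut, and the purge lever was held at its stop, released, and is back at rest. The sign-off returned no verdict.

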